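# Snap the lid on the food tub and park it

## Task

Lay the rectangular lid on the open food tub without dropping it, and press it down until both end clips snap over it. Then slide the closed tub into the parking bay behind it, square and right up against the back stop. Leave everything else on the counter where it stands.

Things in the scene. Friction and masses are not known exactly. Their poses are not given: they have to be found in the camera images.
- tub: Loose open rectangular white plastic tub, 0.5 kg, 110 mm (its x) by 160 mm (its y), rim 60 mm high, walls 5 mm (mouth 100 x 150). Origin: centre of its underside, z up. A grey sprung clip stands at each y end, up to 86 mm high and 88 mm from the centre. Starts 175 to 200 mm before the bay's origin, nearly in line with it; its long x faces are plain and can be pushed.
- lid: Loose white rectangular lid, 0.12 kg, alike both ways round, left or right of the tub, long side near world x. Plug below 94 (x) x 144 (y) x 24 mm (lower 14 mm taper to 84 x 134), 3 mm play a side in the tub; plate 110 x 160 mm, z 24 to 30; grip bar on top 16 (x) x 76 (y) mm, z 30 to 58. Origin: centre of the plug's underside, z up. Unsnapped it rests some 54 mm above the tub's origin, snapped 36.
- lid_end_left (a point): Point on the plate's top, 57 mm from the lid's centre to its own +y, beside the bar: a good place to press. Laid on the tub, the plate first rests on both clips' slopes; pressing here with about 7 to 12 N (twice that in mid-lid) bends the clip out until it snaps over the plate. Snapped: 66 mm above the tub's origin; before: about 84 mm.
- lid_end_right (a point): The same at the lid's -y end.
- clip_left (a joint): Sprung clip on the tub's +y end, 60 mm wide (x), hinged 28 mm up outside the end wall. 0 rad = upright (at rest, and when snapped over the lid), grows as it bends outward, to 0.35, springs back. Its hook reaches inward to 74 mm from the tub's centre: flat underside 67.5 mm up, sloping lead-in on top.
- clip_right (a joint): The same clip on the tub's -y end.
- bay: Fixed dark steel bay, open to its -x (robot side). Two rails 20 mm high, 174 mm apart inside, from x -55 to +67 mm, flared outward from -55 to -90 mm; back stop with its face at x +55. Origin: on the counter, where the centre of the tub's underside is when home, tub x along bay x. The clips pass above the rails.
- round_lid: A round white lid, 128 mm across, 58 mm high with a similar grip bar; does not belong to this tub. Lies on the other side from the rectangular lid. Origin: centre of its underside.
- griddle: Square aluminium griddle 200 x 200 x 24 mm, far left on the counter; origin under its centre.
- coaster: Round wooden coaster, 100 mm across, 10 mm thick, right of the bay; origin under its centre.
- cup: Glass cup, 72 mm across, 100 mm high, on the coaster; origin under its centre.
- salt_cellar: White plastic salt cellar with a flip lid, 71 mm across, 83 mm high, far right; origin under its centre.
- turner: Green silicone turner, about 245 mm long, up to 70 mm wide and 12 mm high, lying flat at the far left, pointing away from the robot; origin under about its middle.
- bowl: White ceramic bowl, 100 mm across, 45 mm high, front left; origin under its centre.
Things that resemble listed ones, but are neither listed nor needed, are in the scene too. Leave any pink look-alike of the lid alone.

How it is judged:
On the way:
1. the rectangular lid is snapped under both clips of the tub (z of lid_end_left in the frame of tub between 0.0625 and 0.069 m and value of joint each of clip_left, clip_right below 0.05 rad and z of lid_end_right in the frame of tub between 0.0625 and 0.069 m and horizontal distance between lid and tub below 0.008 m and angle between the y axis of lid and the y axis of tub, either way round below 0.08 rad), for 0.2 s.
At the end, for the whole second after the job is handed in: Lid snapped under both clips: plate top at each end 62.5-69 mm above the tub's underside, clips within 0.05 rad of upright, lid centred within 8 mm, square within 0.08 rad. Tub flat on the counter, within 6 mm of the back stop, 12 mm of the bay's centre line, square within 0.09 rad. Both at rest (all of step 1 and x of tub in the frame of bay above -0.006 m and y of tub in the frame of bay between -0.012 and 0.012 m and angle between the x axis of tub and the x axis of bay, either way round below 0.09 rad and angle between tub's own z axis and vertical below 0.04 rad and height (world z) of tub below 0.006 m and linear speed of each of tub, lid below 0.02 m/s); the robot touches nothing.
It fails at once if the lid is dropped onto the tub (moves faster than 0.8 m/s over it) (linear speed of lid above 0.8 m/s and horizontal distance between lid and tub below 0.04 m).
It fails at once if another thing on the counter is shifted by more than 30 mm (distance of any of griddle, coaster, cup, salt_cellar, turner, bowl, round_lid from where it was at the start of the episode above 0.03 m).
It fails at once if the glass cup or the salt cellar is tipped (angle between any of cup, salt_cellar's own z axis and vertical above 0.4 rad).
It also fails if it takes over 66 s, if anything falls off the work surface, if the arm or the gripper's body presses on something with over 40 N, if the wrist force passes 120 N, or if a joint passes its speed limit or range.

## Robot

A 6-joint arm with a two-finger parallel gripper is mounted at the origin on the work surface. World frame = base frame: x ahead of the robot, y to its left, z up, the work surface at z = 0. Lengths are in m, angles in rad, forces in N, time in s.
With the tool pointing down it reaches from about 0.25 to 0.8 m from the base axis. Payload 8.5 kg.
Tool frame: the origin (TCP) lies at the very end of the fingers, on their centre line; the grasp point (between the pads) lies 19 mm behind it (env.pinch_z is the distance from the TCP to the grasp point, in m); z points along the fingers, x is the direction in which the jaws open and shut, and the axes are right-handed (so a half turn about z gives the same grasp; the last joint's range is limited). The gripper opens to 85 mm and grips with 20 to 120 N. Pads are 22 mm wide; open, the fingers measure 114 mm over their backs; the gripper's body (76 mm by 85 mm) begins 54 mm behind the grasp point. The pads swing forward as they close: fully open they stand 13 mm farther back than shut.
Start: joints at [-1.174, 0.238, -0.013, 1.319, 0, 1.571], TCP at [0.203, -0.484, 0.231] pointing down, gripper open.
Joint ranges: [-2.66, 2.66], [-1.03, 1.9], [-1.14, 1.46], [-1.82, 2.27], [-1.45, 1.34], [-3.14, 3.14]. Speed limits (rad/s): [2.22, 2.22, 2.79, 3.14, 3.14, 3.14].

## Interface

Orientations are given as [roll, pitch, yaw] about the fixed x, y, z axes, in that order (R = Rz(yaw) Ry(pitch) Rx(roll)).
In Python, from rig import env, eyes, ticket gives the robot as it stands.
- The arm moves only by the shell command python3 -m inch 'ROWS' [OPENING] [FORCE]. ROWS is JSON, a list of rows, each a list of 2 entries, a list of its own where there are three numbers: the shift along the tool's x, y, z in mm, then the turn about the tool's z in rad. In form: [[[dx, dy, dz], twist], ...]. A call has 1 to 8 rows; each row shifts and turns the commanded pose from where the row before left it, along the tool's axes as they then stand; what a row does not reach is not made up. A row lasts 1/8 s, in which the tool goes at most 62.5 mm and 10.7 degrees, less where a joint would pass 70% of its speed; a pose out of reach is approached as far as the arm can. A call is refused whole if a number of a shift passes 62.5 or a number of a turn 0.188, either way. A call with a gripper value outside its range is refused whole. OPENING is the opening, from 0 (shut) to 1 (fully open), set as the call begins (- or left out, the last holds). The fingers move at their own pace and stop on an object; FORCE is the grip in N (left out, the last holds). Time passes only in rows, so rows that do not move let the fingers close. It gives the time, the measured TCP pose, the force and the opening at its end, in the units of the state.
- env.get_obs(): the state, without advancing time (a new reading comes with each control period).
- eyes.read_camera(name): name is "side" or "top"; returns the picture (420x560x3 uint8, red, green, blue); there is no depth.
- eyes.camera_model(name): a dict with "mtx" (3x3 intrinsics, pixels), "extrinsics" (4x4, takes a point from world to camera coordinates). Camera axes: x right, y down, z forward; pixel columns grow to the right and rows downward; lengths in m; the calibration is good to about 2 mm. A picture is of the moment at which its call begins. camera_model takes no time and is no camera call.
- ticket.close_job(): hands the job in, once; it reports no verdict.
The state is a dict: "time_s": time; "q": joint angles; "joint_velocities": joint speeds; "tau": joint torques, N m; "position": TCP position; "ee_rot": TCP orientation; "wrist_force": force on the tool from outside, world axes, zero at the start; "ft_torque": the same for the moment, N m; "gripper_width": opening from 0.0 (shut) to 1.0 (fully open).
Only numpy, scipy, OpenCV 4.12 (cv2) and the standard library are available. Lean on these libraries where they do the work, as an engineer would, in place of code of your own. Each camera call takes 0.05 s, during which the arm holds its last target. There are 200 camera calls.

## Working session

There is one attempt and no reset: what is moved stays moved. The work goes in short steps, Python scripts to look and compute and a shell command to move; the robot and the scene stay as the last step left them, time stands still between calls to the robot, and variables do not carry over. Pictures are saved under pics/ and viewed, about 8 in all and at most 12, crops included, and the job is handed in when it is done.

```bash
mkdir -p pics; ls; python3 - <<'E'
from rig import env,eyes,ticket
import cv2,numpy as np
for n in("top","side"):
    im=eyes.read_camera(n); cv2.imwrite(f"pics/{n}0.png",cv2.resize(im[:,:,::-1],None,fx=1.4,fy=1.4)); np.save(f"pics/{n}0.npy",im)
    m=eyes.camera_model(n); print(n,np.round(m["mtx"],1).tolist(),np.round(m["extrinsics"],4).tolist())
print(env.get_obs(),env.pinch_z)
E
```

```text
pics
top [[401.0, 0.0, 282.5], [0.0, 401.0, 209.5], [0.0, 0.0, 1.0]] [[0.0274, -0.9996, 0.0117, 0.0079], [-0.9974, -0.0282, -0.066, 0.5077], [0.0663, -0.0098, -0.9978, 1.0294], [0.0, 0.0, 0.0, 1.0]]
side [[459.0, 0.0, 280.1], [0.0, 459.0, 207.1], [0.0, 0.0, 1.0]] [[-0.6969, 0.7171, -0.0097, 0.3142], [0.5285, 0.5043, -0.6829, -0.2429], [-0.4848, -0.4811, -0.7304, 1.5342], [0.0, 0.0, 0.0, 1.0]]
{'time_s': 0.1, 'q': array([-1.17399220e+00,  2.38722638e-01, -1.41371818e-02,  1.31919050e+00,
        3.76626498e-07,  1.57080537e+00]), 'joint_velocities': array([-0.00038667, -0.00125276,  0.00253752,  0.00077638, -0.00214907,
       -0.00096473]), 'tau': array([ 1.34118254e-04, -5.39720750e+01,  3.46997988e+01,  1.34994497e-02,
       -1.60884554e-05,  1.79480878e-05]), 'position': array([ 0.20276196, -0.48388249,  0.23075369]), 'ee_rot': array([-3.14159229e+00,  1.25399379e-03, -1.17400124e+00]), 'wrist_force': array([-0.39491541, -1.50470047,  0.18259031]), 'ft_torque': array([ 0.02735275, -0.0496138 ,  0.01515804]), 'gripper_width': 0.9972447423574238} 0.0187
```

View pics/top0.png

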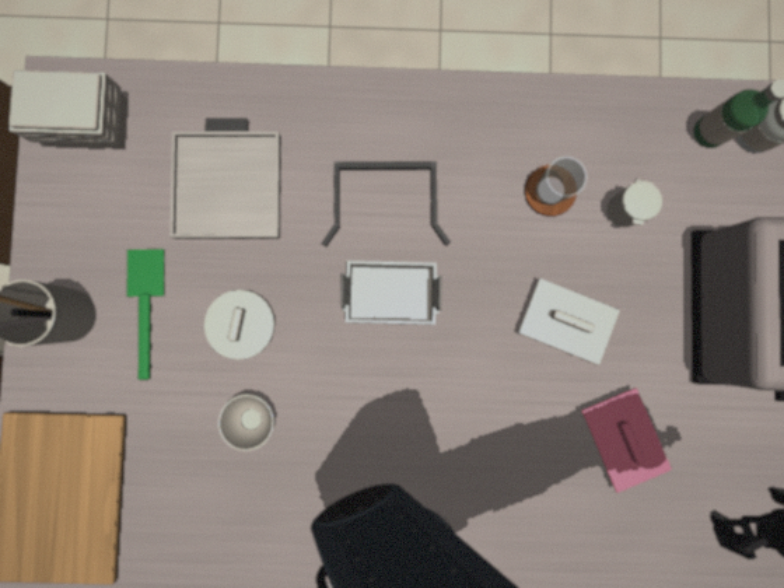

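View pics/side0.png

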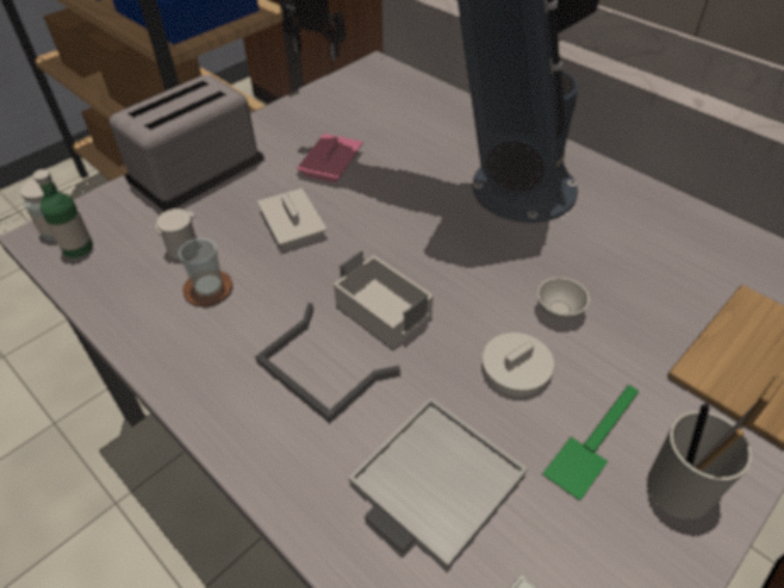

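Candidates in the top view (1.4x pixels):
- White rectangular lid at (570,320): matches the description.
- Pink look-alike at (627,440): leave alone.
- Round lid at (238,324): does not belong to this tub.

The griddle at (225,185) and the board are too big. The tub is at (391,292) and the bay at (386,200). Next is a close crop to check the choice.

```bash
python3 - <<'E'
import cv2,numpy as np
t=np.load("pics/top0.npy")[:,:,::-1]; s=np.load("pics/side0.npy")[:,:,::-1]
r=lambda im,x,y,w,h,f:cv2.resize(im[y:y+h,x:x+w],None,fx=f,fy=f,interpolation=cv2.INTER_CUBIC)
a=r(t,365,190,85,75,4.5);b=r(t,230,105,100,132,4)[: ,:400]
c=r(s,180,130,60,50,6);d=r(s,180,170,135,130,2.9)
cv=np.zeros((600,800,3),np.uint8)
cv[:a.shape[0],:a.shape[1]]=a; cv[:528,400:800]=b[:528]; cv[340:340+250,:390]=r(s,180,125,130,84,3)[:250,:390]
cv2.imwrite("pics/crop.png",cv)
E
```

```text
(no output)
```

View pics/crop.png

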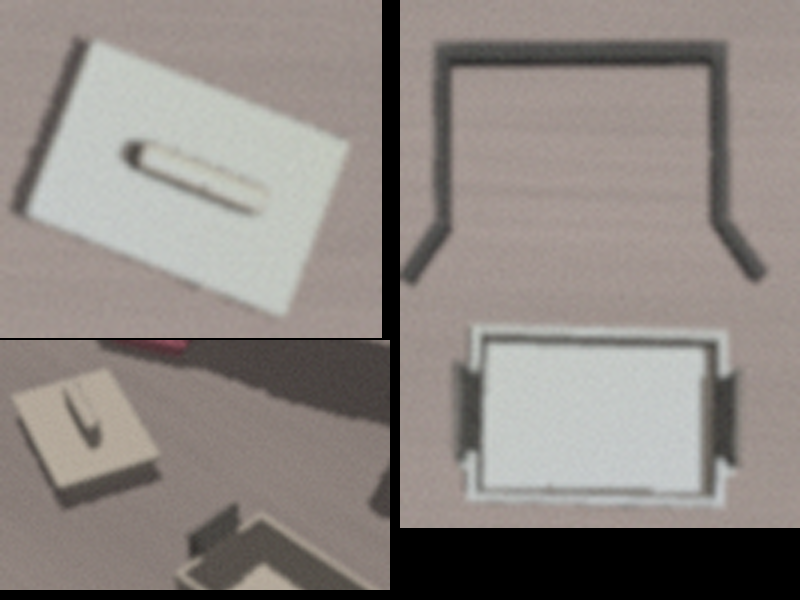

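```bash
cat > h.py <<'E'
import numpy as np,cv2
from rig import env,eyes
def unproj(px,z,n="top"):
    m=eyes.camera_model(n);E=m["extrinsics"];R=E[:3,:3];t=E[:3,3]
    px=np.atleast_2d(px).astype(float);c=-R.T@t
    d=np.c_[px,np.ones(len(px))]@np.linalg.inv(m["mtx"]).T@R
    return (c+d*((z-c[2])/d[:,2])[:,None])[:,:2]
def rect(P):
    # centre, yaw of long side (near world y), sizes. order: corners around from image upper-left, upper-right, lower-right, lower-left
    P=np.array(P);v=(P[0]-P[1])+(P[3]-P[2]);u=P[1]-P[2]+P[0]-P[3]
    return P.mean(0).round(4),"lid-y yaw-90deg",round(np.arctan2(-v[0],v[1]),4),"x-dir",round(np.arctan2(u[1],u[0]),4),"len",(np.linalg.norm(v)/2).round(4),(np.linalg.norm(u)/2).round(4)
E
python3 - <<'E'
from h import *
f=lambda P,s,o:(np.array(P)+.5)/s-.5+np.array(o)
print("lid",rect(unproj(f([(92,38),(350,143),(285,317),(25,215)],4.5,(365,190)),.030)))
print("bar",rect(unproj(f([(143,141),(270,188),(262,214),(138,165)],4.5,(365,190)),.058)))
print("tub",rect(unproj(f([(72,327),(328,330),(325,505),(67,500)],4,(230,105)),.060)))
print("bay in z0",unproj(f([(53,65),(310,65),(312,222),(48,228)],4,(230,105)),.0))
print("bay in z20",unproj(f([(53,65),(310,65),(312,222),(48,228)],4,(230,105)),.02))
# segmentation refinement: white lid & tub rim
t=eyes and np.load("pics/top0.npy").astype(int)
for nm,(x,y,w,h),z in(("lid",(365,190,85,75),.03),("tub",(236,180,90,58),.06)):
    c=t[y:y+h,x:x+w]; m=((c.min(2)>165)&(c[:,:,0]-c[:,:,2]<8)).astype(np.uint8)
    cs=max(cv2.findContours(m,0,1)[0],key=cv2.contourArea)
    r=cv2.minAreaRect(cs);b=cv2.boxPoints(r)+np.array([x,y]);W=unproj(b,z);print(nm,W.mean(0).round(4),[np.linalg.norm(W[i]-W[i-1]).round(4) for i in(1,2)],[np.arctan2(*(W[i]-W[i-1])[::-1]).round(4) for i in(1,2)])
E
```

```text
lid (array([ 0.4648, -0.2983]), 'lid-y yaw-90deg', np.float64(-0.3538), 'x-dir', np.float64(-0.3515), 'len', np.float64(0.159), np.float64(0.108))
bar (array([ 0.4648, -0.2979]), 'lid-y yaw-90deg', np.float64(-0.3387), 'x-dir', np.float64(-0.2477), 'len', np.float64(0.0746), np.float64(0.0145))
tub (array([0.5069, 0.0309]), 'lid-y yaw-90deg', np.float64(0.0127), 'x-dir', np.float64(0.005), 'len', np.float64(0.1607), np.float64(0.1091))
bay in z0 [[ 0.74397378  0.1347805 ]
 [ 0.7493028  -0.03787282]
 [ 0.64263093 -0.04170733]
 [ 0.63335824  0.13435603]]
bay in z20 [[ 0.738203    0.13284784]
 [ 0.74343151 -0.03654928]
 [ 0.63877145 -0.04031147]
 [ 0.62967365  0.13243137]]
lid [ 0.4647 -0.2983] [np.float64(0.1075), np.float64(0.1582)] [np.float64(-0.3672), np.float64(-1.9256)]
tub [0.5055 0.0341] [np.float64(0.0883), np.float64(0.135)] [np.float64(0.0089), np.float64(-1.566)]
```

```bash
cat >> h.py <<'E'
def go(x,y,z,yaw):
    o=env.get_obs();p=o["position"];r=o["ee_rot"];d=np.array([x,y,z])-p
    R=cv2.Rodrigues(np.array([0,0,r[2]]))[0]@np.diag([1,-1,-1])
    dy=(yaw-r[2]+np.pi/2)%np.pi-np.pi/2
    print("t",round(o["time_s"],2),"pos",p.round(4),"rot",r.round(4),"F",o["wrist_force"].round(1),"g",round(o["gripper_width"],3))
    print("tool shift mm",(R.T@d*1000).round(1),"twist",round(-dy,4))
E
python3 -m inch '[[[0,0,0],-0.164],[[0,0,0],-0.164],[[0,0,0],-0.164],[[0,0,0],-0.164],[[0,0,0],-0.163],[[0,0,0],0],[[0,0,0],0]]' 0.6 40; python3 -c "
from h import *
go(.4648,-.2981,.10,-.355)"
```

```text
time_s: 0.98
position: [0.2028, -0.4841, 0.2311]
ee_rot: [-3.141, 0.0, -0.359]
wrist_force: [0.1, 0.7, -0.7]
gripper_width: 0.6
t 0.97 pos [ 0.2028 -0.4841  0.2311] rot [-3.1413e+00  4.0000e-04 -3.5850e-01] F [ 0.1  0.7 -0.7] g 0.6
tool shift mm [ 180.  -266.1  131.1] twist -0.0035
```

```bash
python3 -m inch '[[[25.7,-38,18.7],0],[[25.7,-38,18.7],0],[[25.7,-38,18.7],0],[[25.7,-38,18.7],0],[[25.7,-38,18.7],0],[[25.7,-38,18.7],0],[[25.7,-38,18.7],0],[[0,0,0],0]]'; python3 -m inch '[[[0,0,0],0],[[0,0,0],0]]'; python3 - <<'E'
from h import *
go(.4648,-.2981,.034,-.355)
im=eyes.read_camera("side");np.save("pics/side1.npy",im)
a=cv2.resize(im[110:210,150:290,::-1],None,fx=4,fy=4,interpolation=2);cv2.imwrite("pics/side1.png",a)
E
```

```text
time_s: 1.98
position: [0.4654, -0.2951, 0.0988]
ee_rot: [-3.141, 0.002, -0.354]
wrist_force: [-1.2, 1.1, -0.1]
gripper_width: 0.6
time_s: 2.22
position: [0.4635, -0.2981, 0.1009]
ee_rot: [3.141, -0.001, -0.357]
wrist_force: [0.4, 0.2, 0.0]
gripper_width: 0.597
t 2.23 pos [ 0.4635 -0.2981  0.1009] rot [ 3.1414e+00 -6.0000e-04 -3.5700e-01] F [0.4 0.2 0. ] g 0.597
tool shift mm [ 1.2 -0.4 66.9] twist -0.002
```

View pics/side1.png

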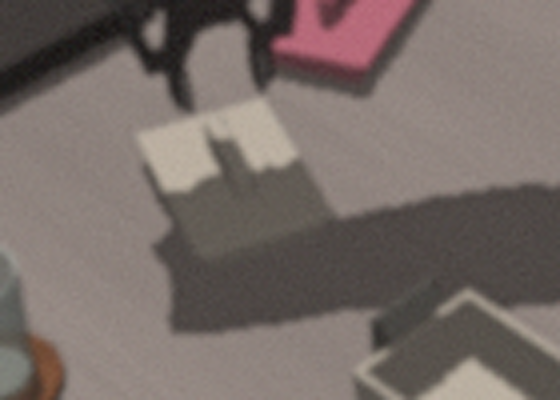

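The crop shows the fingers at (180,90) and (260,80), straddling the bar at (225,150) just as intended. I'll go down and grip.

```bash
python3 -m inch '[[[0.5,0,20],0],[[0.5,0,20],0],[[0.2,-0.4,15],0],[[0,0,8],0],[[0,0,3.5],0],[[0,0,0],0],[[0,0,0],0]]'; python3 -m inch '[[[0,0,0],0],[[0,0,0],0],[[0,0,0],0],[[0,0,0],0],[[0,0,0],0],[[0,0,0],0]]' 0 50; python3 -m inch '[[[0,0,-10],0],[[0,0,-20],0],[[0,0,-30],0],[[0,0,-30],0],[[0,0,-30],0],[[0,0,-10],0],[[0,0,0],0],[[0,0,0],0]]';python3 -c "
from h import *
go(.5069,.0309,.164,.010)"
```

```text
time_s: 3.15
position: [0.4656, -0.2975, 0.0344]
ee_rot: [3.141, -0.001, -0.355]
wrist_force: [-0.0, -0.3, -0.3]
gripper_width: 0.597
time_s: 3.9
position: [0.4656, -0.2974, 0.0343]
ee_rot: [3.142, -0.001, -0.355]
wrist_force: [-0.4, 0.3, 5.6]
gripper_width: 0.178
time_s: 4.9
position: [0.4647, -0.2969, 0.1626]
ee_rot: [-3.141, 0.002, -0.355]
wrist_force: [-0.0, 0.8, -1.1]
gripper_width: 0.173
t 4.9 pos [ 0.4647 -0.2969  0.1626] rot [-3.1411e+00  2.1000e-03 -3.5500e-01] F [-0.   0.8 -1.1] g 0.173
tool shift mm [ -74.3 -322.1   -1.4] twist -0.365
```

```bash
python3 -m inch '[[[0,0,0],-0.12],[[0,0,0],-0.125],[[0,0,0],-0.12],[[0,0,0],0]]'; python3 -m inch '[[[6.5,-46.8,0],0],[[6.5,-46.8,0],0],[[6.5,-46.8,0],0],[[6.5,-46.8,0],0],[[6.5,-46.8,0],0],[[6.5,-46.8,0],0],[[6.5,-46.8,0],0],[[0,0,0],0]]'; python3 -m inch '[[[0,0,0],0],[[0,0,0],0],[[0,0,0],0]]'; python3 - <<'E'
from h import *
go(.5069,.0309,.124,.010)
for n,(x,y,w,h) in(("side",(210,120,120,130)),("top",(210,100,130,140))):
    im=eyes.read_camera(n);np.save(f"pics/{n}2.npy",im)
    a=cv2.resize(im[y:y+h,x:x+w,::-1],None,fx=3,fy=3,interpolation=2)
    globals()[n]=a
H=max(side.shape[0],top.shape[0]);p=lambda a:cv2.copyMakeBorder(a,0,H-a.shape[0],0,0,0)
cv2.imwrite("pics/m2.png",np.hstack([p(side),p(top)]))
E
```

```text
time_s: 5.4
position: [0.4648, -0.297, 0.1627]
ee_rot: [-3.14, 0.002, 0.009]
wrist_force: [0.2, 0.2, -1.4]
gripper_width: 0.178
time_s: 6.4
position: [0.5075, 0.0335, 0.1633]
ee_rot: [-3.141, 0.001, 0.011]
wrist_force: [0.3, -0.1, -0.7]
gripper_width: 0.18
time_s: 6.78
position: [0.5074, 0.0298, 0.1639]
ee_rot: [-3.142, 0.0, 0.008]
wrist_force: [0.2, 0.2, -1.1]
gripper_width: 0.181
t 6.78 pos [0.5074 0.0298 0.1639] rot [-3.1416e+00  1.0000e-04  8.0000e-03] F [ 0.2  0.2 -1.1] g 0.181
tool shift mm [-0.5 -1.1 39.9] twist -0.002
```

View pics/m2.png

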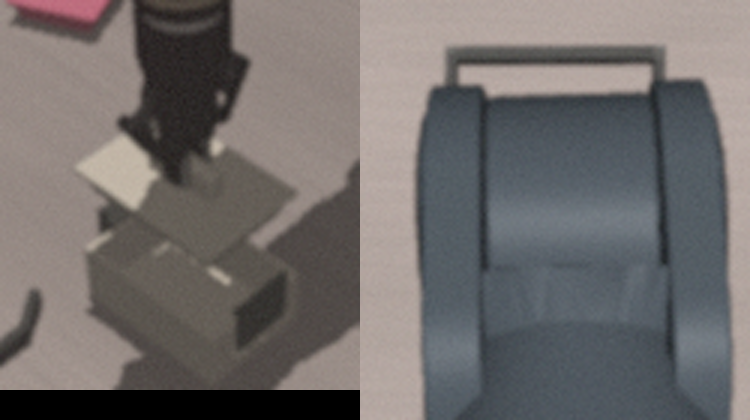

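```bash
cat >> h.py <<'E'
def proj(P,n):
    m=eyes.camera_model(n);E=m["extrinsics"];return cv2.projectPoints(np.array(P,float),cv2.Rodrigues(E[:3,:3])[0],E[:3,3],m["mtx"],None)[0][:,0]
def box(x,y,z,yaw,a=.055,b=.08):
    c,s=np.cos(yaw),np.sin(yaw);return [(x+c*u-s*v,y+s*u+c*v,z) for u,v in((a,b),(a,-b),(-a,-b),(-a,b))]
E
python3 - <<'E'
from h import *
im=np.load("pics/side2.npy");x,y=210,120
s0=np.load("pics/side0.npy")
def draw(im,boxes,x,y,w,h,f=4):
    a=cv2.resize(im[y:y+h,x:x+w,::-1],None,fx=f,fy=f,interpolation=2)
    for b,c in boxes:
        q=((proj(b,"side")-[x,y]+.5)*f-.5).round().astype(int);cv2.polylines(a,[q.reshape(-1,1,2)],True,c,1)
    return a
A=draw(im,[(box(.5074,.0298,.1596,.008),(0,0,255)),(box(.5069,.0309,.060,.01),(0,255,0))],225,140,95,115)
B=draw(s0,[(box(.5069,.0309,.060,.01),(0,255,0)),(box(.5069,.0309,.0,.01),(0,255,255))],225,170,95,90)
B=cv2.copyMakeBorder(B,0,A.shape[0]-B.shape[0],0,0,0)
cv2.imwrite("pics/m3.png",np.hstack([A,B]))
E
```

```text
(no output)
```

View pics/m3.png

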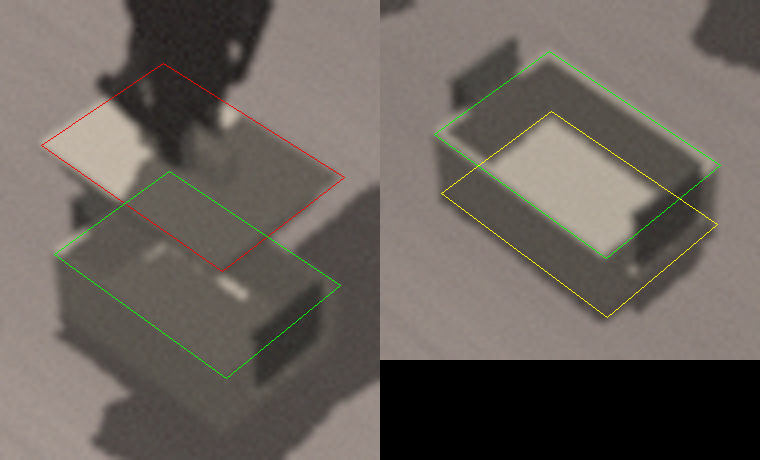

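The predicted outlines match: the tub rim in green fits its image, and the held lid in red sits over it. Now lower and seat the lid slowly.

```bash
python3 -m inch '[[[-0.5,-1.1,20],0],[[0,0,20],0],[[0,0,15],0],[[0,0,8],0],[[0,0,4],0],[[0,0,3],0],[[0,0,0],0],[[0,0,0],0]]'; python3 -m inch '[[[0,0,3],0],[[0,0,2],0],[[0,0,2],0],[[0,0,0],0]]';python3 -c "
from h import *
go(.5069,.0309,.0883,.010)"
```

```text
time_s: 7.88
position: [0.5072, 0.0319, 0.0942]
ee_rot: [-3.141, -0.001, 0.01]
wrist_force: [-0.4, -0.5, -1.6]
gripper_width: 0.178
time_s: 8.38
position: [0.5072, 0.0318, 0.087]
ee_rot: [-3.141, -0.0, 0.01]
wrist_force: [1.0, 1.1, 1.3]
gripper_width: 0.172
t 8.38 pos [0.5072 0.0318 0.087 ] rot [-3.1415e+00 -4.0000e-04  1.0100e-02] F [1.  1.1 1.3] g 0.172
tool shift mm [-0.3  0.9 -1.3] twist 0.0001
```

```bash
for i in 1 2 3; do python3 -m inch '[[[0,0,1.5],0],[[0,0,1.5],0],[[0,0,0],0]]' - 80; done
```

```text
time_s: 8.75
position: [0.5075, 0.0318, 0.0843]
ee_rot: [-3.141, -0.001, 0.01]
wrist_force: [0.3, 1.8, 4.4]
gripper_width: 0.172
time_s: 9.12
position: [0.5079, 0.0318, 0.0818]
ee_rot: [-3.141, -0.002, 0.01]
wrist_force: [0.2, 1.9, 9.5]
gripper_width: 0.169
time_s: 9.5
position: [0.5072, 0.0319, 0.0778]
ee_rot: [-3.141, -0.0, 0.01]
wrist_force: [1.9, 0.6, 0.7]
gripper_width: 0.167
```

```bash
for i in 1 2 3; do python3 -m inch '[[[0,0,1.5],0],[[0,0,1.5],0],[[0,0,0],0]]' ; done
```

```text
time_s: 9.88
position: [0.5066, 0.0318, 0.0745]
ee_rot: [-3.142, 0.001, 0.01]
wrist_force: [1.3, 1.5, -2.3]
gripper_width: 0.169
time_s: 10.25
position: [0.5067, 0.0317, 0.0717]
ee_rot: [3.141, 0.001, 0.01]
wrist_force: [-0.1, 0.6, -0.8]
gripper_width: 0.171
time_s: 10.62
position: [0.5072, 0.0318, 0.0703]
ee_rot: [-3.142, -0.001, 0.01]
wrist_force: [-4.9, -0.8, 15.4]
gripper_width: 0.167
```

```bash
python3 -m inch '[[[0,0,1.5],0],[[0,0,1.5],0],[[0,0,0],0],[[0,0,0],0]]'; python3 -m inch '[[[0,0,-4.5],0],[[0,0,0],0],[[0,0,0],0],[[0,0,0],0]]' 0.6; python3 -m inch '[[[0,0,-15],0],[[0,0,-20],0],[[0,0,-20],0],[[0,0,-20],0],[[0,0,-20],0],[[0,0,0],0],[[0,0,0],0]]'; python3 - <<'E'
from h import *
go(.5072,.0318,.0883,.010)
im=eyes.read_camera("side");np.save("pics/side4.npy",im)
x,y,w,h,f=205,150,130,110,5
a=cv2.resize(im[y:y+h,x:x+w,::-1],None,fx=f,fy=f,interpolation=2)
q=((proj(box(.5072,.0318,.066,.01),"side")-[x,y]+.5)*f-.5).round().astype(int);cv2.polylines(a,[q.reshape(-1,1,2)],True,(0,0,255),1)
cv2.imwrite("pics/side4.png",a)
E
```

```text
time_s: 11.12
position: [0.5072, 0.0318, 0.0702]
ee_rot: [-3.141, -0.004, 0.01]
wrist_force: [-16.8, -1.2, 51.5]
gripper_width: 0.171
time_s: 11.62
position: [0.5068, 0.0318, 0.0699]
ee_rot: [-3.142, 0.001, 0.01]
wrist_force: [-0.8, 0.2, -1.1]
gripper_width: 0.602
time_s: 12.5
position: [0.5068, 0.0318, 0.1652]
ee_rot: [-3.141, 0.0, 0.01]
wrist_force: [0.2, 0.1, -0.7]
gripper_width: 0.601
t 12.5 pos [0.5068 0.0318 0.1652] rot [-3.1415e+00  2.0000e-04  1.0000e-02] F [ 0.2  0.1 -0.7] g 0.601
tool shift mm [ 0.4  0.  76.9] twist -0.0
```

View pics/side4.png

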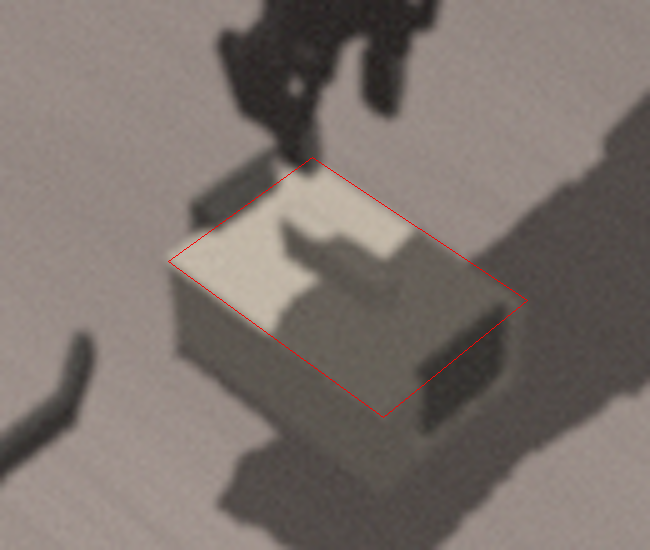

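Both end clips look upright with their hooks over the plate, at (230,190) and (465,365). The plate also matches the 66 mm outline, so the lid is snapped. Before dragging the tub home by the bar, I'll fit the bay pose.

```bash
python3 - <<'E'
from h import *
from scipy.optimize import least_squares
# dark mask contours in both initial pictures -> fit bay by IoU of rail footprint
obs={}
for n in("top","side"):
    t=np.load(f"pics/{n}0.npy").astype(int)
    m=(t.max(2)<95)
    obs[n]=m
def hull(b,x,y,yaw,n):
    x0,x1,y0,y1,h=b[:5];P=[]
    for z in(0,h):
        for u,v in((x0,y0),(x1,y0),(x1,y1),(x0,y1)):P.append((x+np.cos(yaw)*u-np.sin(yaw)*v,y+np.sin(yaw)*u+np.cos(yaw)*v,z))
    return cv2.convexHull((proj(P,n)*16).round().astype(np.int32))
def mask(p,n):
    x,y,yaw,w,h,hb=p;M=np.zeros((420,560),np.uint8)
    for b in((-.055,.067,.087,.087+w,h),(-.055,.067,-.087-w,-.087,h),(.055,.055+w,-.087-w,.087+w,hb)):
        cv2.fillConvexPoly(M,hull(b,x,y,yaw,n),255,cv2.LINE_AA,4)
    return cv2.GaussianBlur(M/255.,(0,0),1)
def res(p):
    r=0
    for n,(x,y,w,h) in(("top",(225,100,105,54)),("side",(190,225,95,80))):
        t=np.load(f"pics/{n}0.npy").astype(float).mean(2)[y:y+h,x:x+w];m=mask(p,n)[y:y+h,x:x+w]
        r-=np.corrcoef(t.ravel(),-m.ravel())[0,1]
    return r
from scipy.optimize import minimize
best=None
for yaw in(0,.025,.05):
    p0=np.array([.691,.047,yaw,.01,.02,.02])
    sx=np.vstack([p0]+[p0+np.eye(6)[i]*[.005,.005,.03,.003,.005,.01][i] for i in range(6)])
    o=minimize(res,p0,method="Nelder-Mead",options=dict(initial_simplex=sx,maxiter=500));print(o.x.round(4),o.fun)
    if best is None or o.fun<best.fun:best=o
p=best.x
out=[]
for n,(x,y,w,h,f) in(("top",(225,95,105,85,3.6)),("side",(175,200,125,105,3.2))):
    a=cv2.resize(np.load(f"pics/{n}0.npy")[y:y+h,x:x+w,::-1],None,fx=f,fy=f,interpolation=2)
    c=cv2.findContours((cv2.resize(mask(p,n)[y:y+h,x:x+w],None,fx=f,fy=f)>.5).astype(np.uint8),1,1)[0];cv2.drawContours(a,c,-1,(0,0,255),1);out.append(a)
H=max(a.shape[0] for a in out);cv2.imwrite("pics/bay.png",np.hstack([cv2.copyMakeBorder(a,0,H-a.shape[0],0,0,0) for a in out]))
E
```

```text
[0.692  0.0468 0.0382 0.0082 0.0192 0.0179] -1.7616458940381428
[0.6921 0.0471 0.0353 0.0078 0.0214 0.0181] -1.761735446369792
[0.6921 0.047  0.0374 0.008  0.0203 0.0183] -1.7621029574230183
```

View pics/bay.png

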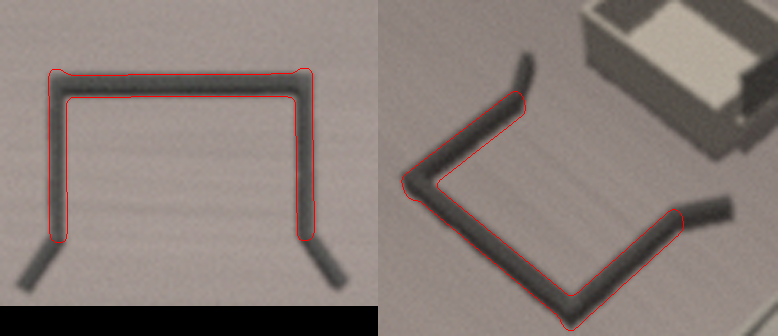

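The bay fit overlays both views well: origin (0.692, 0.047), yaw 0.037. Regrip the bar, then drag.

```bash
python3 -m inch '[[[0.4,0,20],0],[[0,0,20],0],[[0,0,20],0],[[0,0,18],0],[[0,0,10],0],[[0,0,5],0],[[0,0,0],0],[[0,0,0],0]]'; python3 -m inch '[[[0,0,0],0],[[0,0,0],0],[[0,0,0],0],[[0,0,0],0],[[0,0,0],0]]' 0 80; python3 -m inch '[[[0,0,0],-0.014],[[0,0,0],-0.014],[[0,0,0],0]]'; python3 -c "
from h import *
c,s=np.cos(.037),np.sin(.037)
o=env.get_obs()['position']
go(.692-.10*c,.047-.10*s,o[2],.037)"
```

```text
time_s: 13.55
position: [0.5078, 0.0318, 0.0729]
ee_rot: [-3.141, -0.001, 0.01]
wrist_force: [0.8, 0.0, 0.3]
gripper_width: 0.604
time_s: 14.18
position: [0.5076, 0.0318, 0.073]
ee_rot: [-3.141, -0.001, 0.01]
wrist_force: [-1.2, -0.1, 5.9]
gripper_width: 0.166
time_s: 14.55
position: [0.5077, 0.0319, 0.073]
ee_rot: [-3.141, -0.001, 0.038]
wrist_force: [-1.0, 0.9, 5.9]
gripper_width: 0.166
t 14.55 pos [0.5077 0.0319 0.073 ] rot [-3.1414e+00 -1.0000e-03  3.7700e-02] F [-1.   0.9  5.9] g 0.166
tool shift mm [84.7 -8.3  0. ] twist 0.0007
```

```bash
python3 -m inch '[[[6,-1,0],0],[[12,-1.2,0],0],[[14,-1.3,0],0],[[14,-1.3,0],0],[[14,-1.3,0],0],[[13,-1.2,0],0],[[11.7,-1,0],0],[[0,0,0],0]]'; python3 - <<'E'
from h import *
c,s=np.cos(.037),np.sin(.037)
go(.692,.047,env.get_obs()['position'][2],.037)
im=eyes.read_camera("side")
x,y,w,h,f=175,160,150,130,4
a=cv2.resize(im[y:y+h,x:x+w,::-1],None,fx=f,fy=f,interpolation=2)
cv2.imwrite("pics/side5.png",a)
E
```

```text
time_s: 15.55
position: [0.5909, 0.0433, 0.073]
ee_rot: [-3.142, 0.002, 0.038]
wrist_force: [-6.3, -1.1, 9.5]
gripper_width: 0.168
t 15.55 pos [0.5909 0.0433 0.073 ] rot [-3.1415e+00  1.7000e-03  3.7800e-02] F [-6.3 -1.1  9.5] g 0.168
tool shift mm [1.012e+02 1.000e-01 0.000e+00] twist 0.0008
```

View pics/side5.png

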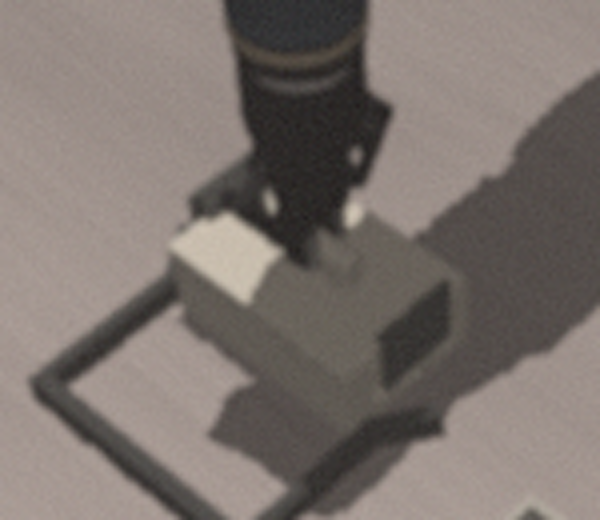

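The closed tub is entering between the rails, level, with clips upright at (225,185) and (415,335) in the crop. Continue to the stop.

```bash
python3 -m inch '[[[8,0,0],0],[[14,0,0],0],[[15,0,0],0],[[15,0,0],0],[[15,0,0],0],[[14,0,0],0],[[10,0,0],0],[[0,0,0],0]]'; python3 -m inch '[[[3,0,0],0],[[3,0,0],0],[[2,0,0],0],[[0,0,0],0]]'; python3 -m inch '[[[1.5,0,0],0],[[1.5,0,0],0],[[0,0,0],0]]'; python3 -c "
from h import *
go(.692,.047,env.get_obs()['position'][2],.037)"
```

```text
time_s: 16.6
position: [0.6815, 0.0467, 0.073]
ee_rot: [-3.142, 0.002, 0.038]
wrist_force: [-8.4, -0.9, 9.7]
gripper_width: 0.166
time_s: 17.1
position: [0.6883, 0.047, 0.0731]
ee_rot: [-3.142, 0.004, 0.038]
wrist_force: [-12.0, -0.4, 13.6]
gripper_width: 0.166
time_s: 17.48
position: [0.6912, 0.0471, 0.0732]
ee_rot: [-3.141, 0.004, 0.038]
wrist_force: [-12.3, -0.2, 13.4]
gripper_width: 0.166
t 17.48 pos [0.6912 0.0471 0.0732] rot [-3.1415  0.004   0.0381] F [-12.3  -0.2  13.4] g 0.166
tool shift mm [0.8 0.2 0. ] twist 0.0011
```

```bash
for i in 1 2 3; do python3 -m inch '[[[1,0,0],0],[[1,0,0],0],[[0,0,0],0]]'; done
```

```text
time_s: 17.85
position: [0.6931, 0.0472, 0.0732]
ee_rot: [-3.141, 0.004, 0.038]
wrist_force: [-13.3, -0.0, 13.0]
gripper_width: 0.167
time_s: 18.23
position: [0.6935, 0.0472, 0.0734]
ee_rot: [-3.141, 0.007, 0.038]
wrist_force: [-20.0, -1.4, 19.5]
gripper_width: 0.168
time_s: 18.6
position: [0.6938, 0.0472, 0.0735]
ee_rot: [3.142, 0.01, 0.038]
wrist_force: [-26.3, -1.1, 25.1]
gripper_width: 0.169
```

```bash
python3 -m inch '[[[-2.5,0,0],0],[[0,0,0],0]]'; python3 -m inch '[[[0,0,0],0],[[0,0,0],0],[[0,0,0],0],[[0,0,0],0]]' 0.5; python3 -m inch '[[[0,0,-10],0],[[0,0,-20],0],[[0,0,-20],0],[[0,0,-20],0],[[0,0,-20],0],[[0,0,-20],0],[[0,0,0],0]]'; python3 -m inch '[[[-40,0,-20],0],[[-55,0,-20],0],[[-55,0,-10],0],[[-55,0,0],0],[[-55,0,0],0],[[-50,0,0],0],[[0,0,0],0],[[0,0,0],0]]'; python3 - <<'E'
from h import *
go(.692,.047,.2,.037)
out=[]
for n,(x,y,w,h,f) in(("top",(220,90,110,110,3.4)),("side",(165,185,130,125,3.2))):
    im=eyes.read_camera(n);np.save(f"pics/{n}6.npy",im)
    a=cv2.resize(im[y:y+h,x:x+w,::-1],None,fx=f,fy=f,interpolation=2)
    q=((proj(box(.692,.047,.066,.037),n)-[x,y]+.5)*f-.5).round().astype(int);cv2.polylines(a,[q.reshape(-1,1,2)],True,(0,0,255),1)
    out.append(a)
H=max(a.shape[0] for a in out);cv2.imwrite("pics/end.png",np.hstack([cv2.copyMakeBorder(a,0,H-a.shape[0],0,0,0) for a in out]))
E
```

```text
time_s: 18.85
position: [0.6935, 0.0472, 0.0733]
ee_rot: [-3.142, 0.006, 0.038]
wrist_force: [-16.9, -0.7, 16.7]
gripper_width: 0.172
time_s: 19.35
position: [0.6973, 0.0473, 0.0722]
ee_rot: [-3.141, 0.0, 0.038]
wrist_force: [-0.3, -1.1, -0.4]
gripper_width: 0.5
time_s: 20.23
position: [0.6982, 0.0474, 0.1847]
ee_rot: [-3.141, -0.004, 0.038]
wrist_force: [0.6, 0.4, -1.0]
gripper_width: 0.502
time_s: 21.22
position: [0.3878, 0.0356, 0.2325]
ee_rot: [-3.141, -0.001, 0.038]
wrist_force: [0.6, 0.4, 0.1]
gripper_width: 0.501
t 21.23 pos [0.3878 0.0356 0.2325] rot [-3.1414e+00 -1.1000e-03  3.8100e-02] F [0.6 0.4 0.1] g 0.501
tool shift mm [3.044e+02 2.000e-01 3.250e+01] twist 0.0011
```

View pics/end.png

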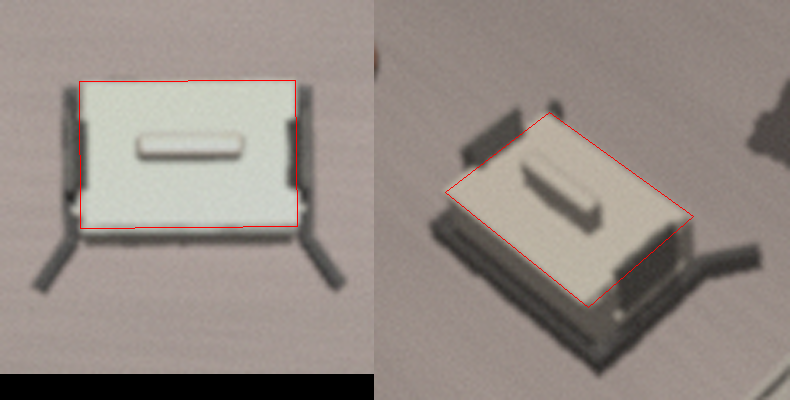

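```bash
python3 -c "
from rig import ticket
print(ticket.close_job())"
```

```text
the job is handed in; nothing more can be done
None
```

The lid is snapped onto the tub and the closed tub is in the bay against the back stop. I handed the job in at about 21 s on the robot's clock; no verdict was reported.

**Lid:** I picked up the white rectangular lid by its grip bar, lowered it onto the tub and pressed in mid-lid to about 51 N at the wrist. It stopped dead at the snapped height of 36 mm. The side view showed both clips upright over the plate, and the plate matched the 66 mm outline.

**Tub:** I gripped the bar again and dragged the closed tub along the bay's centre line. At the end the motion stalled while the force along x rose from 13 N to 26 N, which I took as contact with the back stop. I then let go and backed away.

**Last check:** Both views show the plate about 1–2 mm from the home outline at (0.692, 0.047), yaw 0.037, square between the rails and with both clips upright. The arm was clear of everything.

**Not checked:**
- **Gap to the stop:** I did not measure it on the tub itself, because the lid hides the rim. The lid has 3 mm of play, so I judged the gap from the plate position and the stalled motion.
- **Other objects:** I did not measure them afterwards. The planned path kept clear of them, and no unexpected force appeared on the way.

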